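Hold the soldering clamp half open

TASK

Pull the tray of the little wooden chest all the way out to its stop, then push down the wide steel paddle of the spring clamp standing in it with your fingers until the clamp's jaw is open about 10 mm, half of what it can open, and keep it there so that I can put a torch part in. Finish while still holding the paddle down, with the tray still fully out, and leave the torch, the glue bottle and the tape roll where they stand.

Things in the scene. Friction and masses are not known exactly. Their poses are not given: they have to be found in the camera images.
- chest: Plain plywood chest, fixed to the table, 240 mm deep (x) by 300 mm wide (y) by 115 mm high; origin at the middle of its underside. Its front looks to -x; one wooden tray drawer fills it and pulls out along -x. What is in the tray is hidden under the chest's top until the tray is out.
- tray_handle (a point): Middle of the tray's handle, on the axis of a level steel bar 11 mm thick and 130 mm long, 45 mm in front of the tray's front panel (axis to panel), 87 mm above the table. x points level into the chest (the tray pulls out along -x), y along the bar, z up. The front panel is 15 mm thick and 296 mm wide, its top edge 102 mm above the table.
- tray (a joint): How far the tray is pulled out, in m: 0 shut, 0.150 at its stop. It may start slightly ajar (up to 0.03). It slides with about 3 N of friction and stays where it is left. Inside, the tray is 256 mm wide; its side walls reach 52 mm above the table.
- clamp_pivot (a point): Pivot of the clamp, in the tray, 128 mm behind the handle's axis and 62 mm above the table; axes as the handle's. The clamp is a steel rocker on a black stand fixed in the tray; it turns about a level axis along x. Its paddle is on the -y side (right, seen from the robot), its jaw on the +y side; pushing the paddle down lifts the jaw.
- paddle: The clamp's press paddle: a flat steel plate 34 (x) by 40 (y) by 6 mm thick; origin at the middle of its top face, z out of that face. It is 53 mm to the -y side of the pivot, 76 mm above the table and slopes up away from the pivot by 0.21 rad while shut; at half opening it is level and 11 mm lower. The spring resists there with about 3 N at first, 7 N at half, 11 N at the end.
- clamp (a joint): How far the clamp is pressed open, in rad: 0 shut, 0.21 half open (jaw tip lifted 10 mm), 0.42 at its end stop. One mm down at the paddle's middle is about 0.018 rad. Its spring shuts it again when let go.
- jaw_tip (a point): Underside of the clamp's moving jaw at its tip, 48 mm from the pivot on the side away from the paddle; it rests on the fixed steel jaw (53 mm above the table) while shut and rises 10 mm at half opening, 20 mm at full.
- torch: Bystander: a steel torch standing on its head, 54 mm wide at the foot, 36 mm at the barrel, 140 mm tall, loose; origin at the middle of its underside. Stands beside the tray's path or the chest.
- glue: Bystander: a closed grey glue bottle, 56 mm wide, 120 mm tall, standing loose; origin at the middle of its underside. Stands beside the tray's path or the chest.
- tape: Bystander: a roll of paper tape lying flat, 84 mm wide with a 60 mm hole, 24 mm high, loose; origin at the middle of its underside. Lies beside the tray's path or the chest.

How it is judged:
By the outcome, as a careful person would: the job done as asked, in the order asked, and still so for the second after the job is handed in, while the arm keeps its last pose, push and grip.
It also fails if it takes over 43 s, if anything falls off the work surface, if the arm or the gripper's body presses on something with over 40 N, if the wrist force passes 120 N, or if a joint passes its speed limit or range.

ROBOT

A 6-joint arm with a two-finger parallel gripper is mounted at the origin on the work surface. World frame = base frame: x ahead of the robot, y to its left, z up, the work surface at z = 0. Lengths are in m, angles in rad, forces in N, time in s.
With the tool pointing down it reaches from about 0.275 to 0.975 m from the base axis. Payload 8.4 kg.
Tool frame: the origin (TCP) lies midway between the tips of the shut fingers; the grasp point (between the pads) lies 19 mm behind it; z points along the fingers, y is the line along which they close (so a half turn about z gives the same grasp; the last joint's range is limited). The gripper opens to 92 mm and grips with 3 to 60 N. Pads are 20 mm wide; open, the fingers measure 128 mm over their backs; the gripper's body (75 mm by 189 mm) begins 69 mm behind the grasp point.
Start: joints at [1.292, 0.353, 1.633, -0, 1.155, -0.002], TCP at [0.171, 0.601, 0.215] pointing down, gripper open.
Joint ranges: [-2.63, 2.63], [-0.92, 2.1], [0.06, 2.66], [-1.3, 4.44], [0, 2.69], [-3.02, 3.02]. Speed limits (rad/s): [2.22, 2.22, 2.79, 3.14, 3.14, 3.14].

INTERFACE

Orientations are given as a rotation vector (axis times angle).
In Python, from station import status, grab_frame, manip gives the robot as it stands. The module is installed in compiled form; this text tells all that it offers.
- The arm moves only by the tool step_arm, never from a script. Its argument "plan" is a list of rows, each a list of 6 numbers: the shift along the tool's x, y, z as a fraction of full scale, then the turn, a rotation vector about the tool's x, y, z as a fraction of full scale. A call has exactly 8 rows; each row shifts and turns the commanded pose from where the row before left it, along the tool's axes as they then stand; what a row does not reach is not made up. Full scale, the value 1, is 5 cm for a shift and 180 degrees for a turn. A row lasts 1/8 s, in which the tool goes at most 62.5 mm and 10.7 degrees, less where a joint would pass 70% of its speed; a pose out of reach is approached as far as the arm can. A call with a number of a shift or a turn outside -1 to 1 is refused whole. A call with a gripper value outside its range is refused whole. "jaw" is the opening, from 0 (shut) to 1 (fully open), set as the call begins (left out, the last holds). The fingers move at their own pace and stop on an object; "newtons" is the grip in N (left out, the last holds). Time passes only in rows, so rows that do not move let the fingers close, or fill a call up. It gives the time, the measured TCP pose, the force, the opening and the grip force at its end, in the units of the state.
- status.get_obs(): the state, without advancing time (a new reading comes with each control period).
- grab_frame(name): name is "scene" or "top" or "wrist"; returns a dict with "frame" (384x512x3 uint8, red, green, blue), "depth" (384x512 float32, m along the optical axis (not along the pixel's ray), 0 where there is no reading), "camera_matrix" (3x3 intrinsics, pixels), "R" (3x3) and "t" (3): a world point X has camera coordinates R X + t. Camera axes: x right, y down, z forward; pixel columns grow to the right and rows downward; lengths in m; the calibration is good to about 2 mm. A picture is of the moment at which its call begins.
- manip.job_done(): hands the job in; it is judged then, once.
The state is a dict: "time_s": time; "joint_pos": joint angles; "qvel": joint speeds; "effort": joint torques, N m; "tool_pos": TCP position; "ee_rot": TCP orientation; "wrist_force": force on the tool from outside, world axes, zero at the start; "wrist_torque": the same for the moment, N m; "grip_width": opening from 0.0 (shut) to 1.0 (fully open); "gripper_force": force on a finger pad.
Only numpy, scipy, OpenCV 4.12 (cv2) and the standard library are available. Lean on these libraries where they do the work, as an engineer would, in place of code of your own. Each camera call takes 0.05 s, during which the arm holds its last target. There are 200 camera calls.

## Working session

There is one attempt and no reset: what is moved stays moved. The work goes in short steps, Python scripts to look and compute and a tool call to move; the robot and the scene stay as the last step left them, time stands still between calls to the robot, and variables do not carry over. Pictures are saved under pics/ and viewed, at most 10 in all, crops included, and the job is handed in when it is done.

Besides the shell and the picture viewer there is one more tool, called as name(argument=value, ...), one argument or row to a line, values as JSON. step_arm: Moves the arm, as the interface text tells. Its arguments: {"type":"object","properties":{"plan":{"type":"array","items":{"type":"array","items":{"type":"number"}}},"jaw":{"type":"number"},"newtons":{"type":"number"}},"required":["plan"]}

```bash
mkdir -p pics
cat > h.py <<'E'
import numpy as np,cv2
from station import status,grab_frame,manip
def snap(n,f):
    g=grab_frame(n); cv2.imwrite(f'pics/{f}.png',g['frame'][:,:,::-1]); np.savez(f'pics/{f}.npz',**g); return g
def world(g):
    v,u=np.mgrid[0:384,0:512]; d=g['depth']; p=np.stack([u,v,np.ones_like(u)],-1)@np.linalg.inv(g['camera_matrix']).T*d[...,None]
    return (p-g['t'])@g['R']
E
python3 - <<'E'
from h import *
a=snap('scene','s1')['frame'];b=snap('top','t1')['frame']
cv2.imwrite('pics/a.png',np.vstack([a,b])[:,:,::-1][:, :])
o=status.get_obs();print(o)
E
python3 -c "
import cv2,numpy as np
i=cv2.imread('pics/a.png');a=np.hstack([i[:384],i[384:]]);cv2.imwrite('pics/b.png',cv2.resize(a,(800,300)))"
```

```text
{'time_s': 0.1, 'joint_pos': array([ 1.29160081e+00,  3.53576907e-01,  1.63400629e+00, -2.19426943e-05,
        1.15520314e+00, -2.40520448e-03]), 'qvel': array([-1.09521574e-03, -1.92576925e-03, -3.48226220e-03, -3.03601876e-04,
        6.28380591e-06, -1.31210597e-03]), 'effort': array([-1.13068108e-03, -5.94900727e+01, -3.34929049e+01,  6.98299916e-02,
        1.84177636e-02,  1.50836843e-05]), 'tool_pos': array([0.17068876, 0.60080774, 0.21396289]), 'ee_rot': array([-4.33360375e-01, -3.11140998e+00,  1.86081677e-03]), 'wrist_force': array([0.29927737, 0.09241007, 0.18446254]), 'wrist_torque': array([-0.003573  , -0.02944836, -0.05125019]), 'gripper_force': 0.0, 'grip_width': 0.99838865161316}
```

View pics/t1.png

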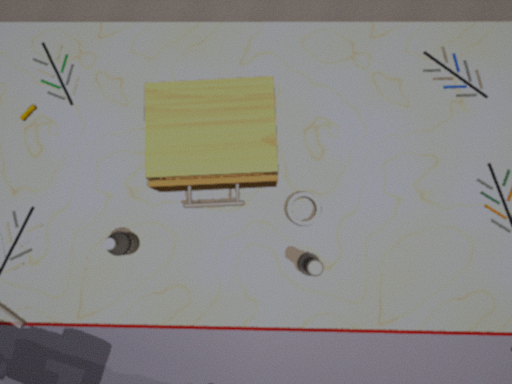

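View pics/s1.png

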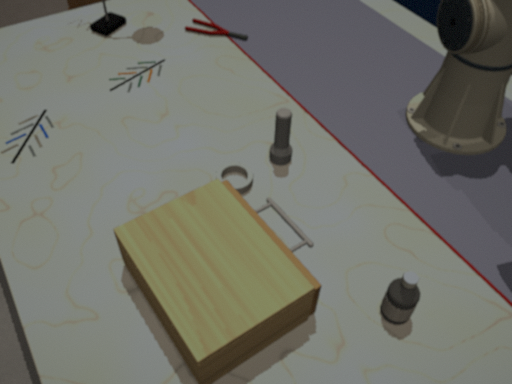

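The top view shows the chest at about (211,130) with its front facing down the image and the handle bar from (184,204) to (243,202). The glue is at (122,242), the tape at (302,208) and the torch at (312,264). The scene view agrees.

Run:
```python
from h import *
g=np.load('pics/t1.npz'); W=world(g)
def blob(n,c0,c1,r0,r1,z0,z1):
    P=W[r0:r1,c0:c1].reshape(-1,3); P=P[(P[:,2]>z0)&(P[:,2]<z1)]
    print(n,len(P),P.mean(0).round(4),P.min(0).round(3),P.max(0).round(3)); return P
P=blob('bar',170,260,197,212,.07,.105)
rx=cv2.minAreaRect(P[:,:2].astype(np.float32));print(rx)
P=blob('top',130,290,70,200,.108,.13);print(cv2.minAreaRect(P[:,:2].astype(np.float32)))
P=blob('panel',140,290,175,195,.07,.107)
blob('glue',90,150,220,262,.01,.2);blob('tape',280,325,185,230,.01,.05);blob('torch',280,330,240,285,.01,.2)
print(g['camera_matrix'],-g['R'].T@g['t'])
from scipy.spatial.transform import Rotation as R
print(R.from_rotvec(status.get_obs()['ee_rot']).as_matrix().round(3))
```

```text
bar 328 [0.5963 0.108  0.091 ] [0.587 0.037 0.085] [0.612 0.176 0.096]
((0.5992475152015686, 0.10641202330589294), (0.023252062499523163, 0.13900282979011536), 0.6824749112129211)
top 12527 [0.7687 0.116  0.1145] [ 0.651 -0.037  0.108] [0.891 0.271 0.12 ]
((0.7714784145355225, 0.11674834787845612), (0.2256869375705719, 0.29930993914604187), 3.362586736679077)
panel 1173 [0.6451 0.1119 0.0975] [ 0.617 -0.038  0.07 ] [0.662 0.26  0.107]
glue 678 [0.5035 0.3166 0.0787] [0.475 0.3   0.011] [0.531 0.351 0.123]
tape 480 [ 0.5926 -0.105   0.0229] [ 0.552 -0.145  0.01 ] [ 0.633 -0.064  0.029]
torch 466 [ 0.4635 -0.1108  0.0943] [ 0.434 -0.14   0.01 ] [ 0.486 -0.09   0.143]
[[370.58797051   0.         257.35450568]
 [  0.         370.58797051 190.63285856]
 [  0.           0.           1.        ]] [ 0.51793357 -0.01634759  0.92842719]
[[-0.962  0.273 -0.   ]
 [ 0.273  0.962 -0.001]
 [-0.    -0.001 -1.   ]]
```

```bash
cat >> h.py <<'E'
from scipy.spatial.transform import Rotation as R
def rel(p,yaw_y=None):
    "shift (in units of 5cm) in present tool axes to p; turn about tool z (deg) to set tool y heading"
    o=status.get_obs(); M=R.from_rotvec(o['ee_rot']).as_matrix()
    print('tcp',o['tool_pos'].round(4),'F',o['wrist_force'].round(1),'grip',round(o['grip_width'],3),round(o['gripper_force'],1),'t',o['time_s'],'q',o['joint_pos'].round(2))
    print('shift',((np.array(p)-o['tool_pos'])@M/.05).round(3),'z-axis',M[:,2].round(3),'y head',np.degrees(np.arctan2(M[1,1],M[0,1])).round(2))
E
python3 - <<'E'
from h import *
g=np.load('pics/t1.npz'); W=world(g)
def fit(n,P):
    k=np.polyfit(P[:,1],P[:,0],1)
    for _ in range(4):
        r=P[:,0]-np.polyval(k,P[:,1]); P=P[abs(r)<max(.004,2*r.std())] if len(P)>50 else P; k=np.polyfit(P[:,1],P[:,0],1)
    print(n,len(P),'slope',k,'yaw deg',-np.degrees(np.arctan(k[0])))
sub=W[:,150:275]
m=(W[...,2]>.108)&(W[...,2]<.13)
F=[];B=[]
for c in range(152,272):
    r=np.where(m[60:200,c])[0]
    F.append(W[60+r[-1],c]);B.append(W[60+r[0],c])
fit('front',np.array(F));fit('back',np.array(B))
L=[]
for c in range(190,238):
    col=W[198:212,c]; q=col[(col[:,2]>.078)&(col[:,2]<.1)]
    if len(q): L.append(q.mean(0))
L=np.array(L);fit('bar',L);print(L[:,2].mean())
E
```

```text
front 120 slope [-0.05826142  0.66616536] yaw deg 3.3343642396145423
back 120 slope [-0.05852345  0.88918706] yaw deg 3.3493262045273777
bar 48 slope [-0.05319944  0.60107655] yaw deg 3.0452328782522766
0.09120461818237524
```

step_arm(
  plan=[
    [0,0,0,0,0,0.052],
    [0,0,0,0,0,0.052],
    [0,0,0,0,0,0.052],
    [0,0,0,0,0,0.052],
    [0,0,0,0,0,0.052],
    [0,0,0,0,0,0.052],
    [0,0,0,0,0,0.052],
    [0,0,0,0,0,0.048],
  ],
  jaw=0.38,
)

```text
time_s: 1.1
tool_pos: [0.1707, 0.6009, 0.2141]
ee_rot: [2.227, 2.215, -0.001]
wrist_force: [-0.3, 0.1, 0.9]
grip_width: 0.377
gripper_force: 0.0
```

```bash
python3 -c "
from h import *
rel([.595,.107,.2])"
```

```text
tcp [0.1707 0.6009 0.2141] F [-0.3  0.1  0.9] grip 0.377 0.0 t 1.1 q [ 1.29  0.35  1.63 -0.    1.16  1.3 ]
shift [-9.832  8.54   0.289] z-axis [-0.    -0.001 -1.   ] y head -0.31
```

step_arm(
  plan=[
    [-0.6,0.53,0,0,0,0],
    [-0.65,0.55,0,0,0,0],
    [-0.65,0.55,0,0,0,0],
    [-0.65,0.55,0,0,0,0],
    [-0.65,0.55,0,0,0,0],
    [-0.65,0.55,0,0,0,0],
    [-0.65,0.55,0,0,0,0],
    [-0.65,0.55,0,0,0,0],
  ],
)

```text
time_s: 2.1
tool_pos: [0.3903, 0.3424, 0.2144]
ee_rot: [-2.222, -2.221, 0.001]
wrist_force: [-0.2, 0.1, 0.3]
grip_width: 0.376
gripper_force: 0.0
```

step_arm(
  plan=[
    [-0.65,0.55,0,0,0,0],
    [-0.65,0.55,0,0,0,0],
    [-0.65,0.55,0,0,0,0],
    [-0.65,0.55,0,0,0,0],
    [-0.65,0.55,0,0,0,0],
    [-0.65,0.55,0,0,0,0],
    [-0.7,0.75,0,0,0,0],
    [0,0,0,0,0,-0.02],
  ],
)

```text
time_s: 3.1
tool_pos: [0.5941, 0.1111, 0.2141]
ee_rot: [2.153, 2.287, -0.0]
wrist_force: [0.1, 0.8, -0.4]
grip_width: 0.379
gripper_force: 0.0
```

```bash
python3 -c "
from h import *
rel([.595,.107,.068])
g=snap('wrist','w1');W=world(g)
m=(W[...,2]>.08)&(W[...,2]<.097)&(abs(W[...,0]-.6)<.03)&(abs(W[...,1]-.107)<.055)
P=W[m];print(len(P),P.mean(0),P.min(0),P.max(0));print(np.polyfit(P[:,1],P[:,0],1))"
```

```text
tcp [0.5941 0.1111 0.2141] F [ 0.1  0.8 -0.4] grip 0.379 0.0 t 3.1 q [ 0.18  0.32  1.68 -0.    1.14  0.12]
shift [-0.081  0.013  2.922] z-axis [ 0.    -0.001 -1.   ] y head 3.48
1378 [0.59987481 0.10910668 0.09141382] [0.5888932  0.05200087 0.08719822] [0.629728   0.16199636 0.09461981]
[-0.05769743  0.60616998]
```

View pics/w1.png

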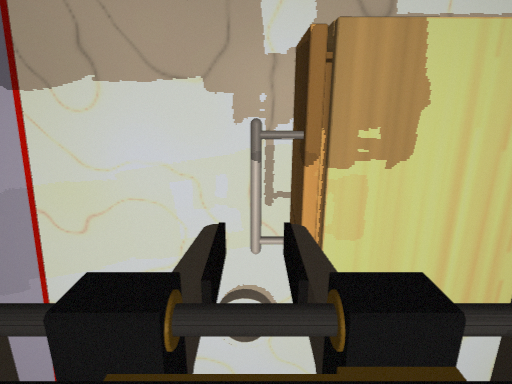

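The wrist view shows the bar upright at column 256, rows 120–252, midway between the fingers. The front panel is at column 300, clear of the right finger. I'll descend and grip.

step_arm(
  plan=[
    [-0.08,0.03,0.6,0,0,0],
    [0,0,0.6,0,0,0],
    [0,0,0.6,0,0,0],
    [0,0,0.6,0,0,0],
    [0,0,0.4,0,0,0],
    [0,0,0.1,0,0,0],
    [0,0,0,0,0,0],
    [0,0,0,0,0,0],
  ],
)

```text
time_s: 4.15
tool_pos: [0.5945, 0.1099, 0.0706]
ee_rot: [2.15, 2.289, 0.002]
wrist_force: [0.5, -0.4, 0.8]
grip_width: 0.382
gripper_force: 0.0
```

step_arm(
  plan=[
    [0,0,0,0,0,0],
    [0,0,0,0,0,0],
    [0,0,0,0,0,0],
    [0,0,0,0,0,0],
    [0,0,0,0,0,0],
    [0,0,0,0,0,0],
    [0,0,0,0,0,0],
    [0,0,0,0,0,0],
  ],
  jaw=0,
  newtons=25,
)

```text
time_s: 5.15
tool_pos: [0.5945, 0.1097, 0.07]
ee_rot: [2.15, 2.289, 0.001]
wrist_force: [1.7, 0.3, 5.7]
grip_width: 0.108
gripper_force: 25.0
```

step_arm(
  plan=[
    [0,-0.2,0,0,0,0],
    [0,-0.4,0,0,0,0],
    [0,-0.4,0,0,0,0],
    [0,-0.4,0,0,0,0],
    [0,-0.4,0,0,0,0],
    [0,-0.4,0,0,0,0],
    [0,-0.3,0,0,0,0],
    [0,0,0,0,0,0],
  ],
)

```text
time_s: 6.15
tool_pos: [0.4672, 0.1022, 0.0699]
ee_rot: [-2.15, -2.288, 0.002]
wrist_force: [-3.3, 4.0, 10.6]
grip_width: 0.108
gripper_force: 25.0
```

step_arm(
  plan=[
    [0,-0.1,0,0,0,0],
    [0,-0.06,0,0,0,0],
    [0,-0.06,0,0,0,0],
    [0,-0.06,0,0,0,0],
    [0,-0.04,0,0,0,0],
    [0,-0.04,0,0,0,0],
    [0,-0.04,0,0,0,0],
    [0,0,0,0,0,0],
  ],
)

```text
time_s: 7.15
tool_pos: [0.4498, 0.1012, 0.0699]
ee_rot: [2.151, 2.289, 0.003]
wrist_force: [2.5, 5.6, 5.4]
grip_width: 0.111
gripper_force: 25.0
```

step_arm(
  plan=[
    [0,-0.04,0,0,0,0],
    [0,-0.04,0,0,0,0],
    [0,-0.04,0,0,0,0],
    [0,0,0,0,0,0],
    [0,0,0,0,0,0],
    [0,0,0,0,0,0],
    [0,0,0,0,0,0],
    [0,0,0,0,0,0],
  ],
)

```text
time_s: 8.15
tool_pos: [0.4498, 0.1013, 0.0702]
ee_rot: [2.145, 2.284, 0.016]
wrist_force: [24.9, 3.0, -20.5]
grip_width: 0.113
gripper_force: 25.0
```

The tray is at its stop: no further travel, with 25 N of pull. I'll relax the pull, release and rise.

step_arm(
  plan=[
    [0,0.09,0,0,0,0],
    [0,0,0,0,0,0],
    [0,0,0,0,0,0],
    [0,0,0,0,0,0],
    [0,0,0,0,0,0],
    [0,0,0,0,0,0],
    [0,0,0,0,0,0],
    [0,0,0,0,0,0],
  ],
)

```text
time_s: 9.15
tool_pos: [0.4497, 0.1012, 0.07]
ee_rot: [2.15, 2.288, 0.006]
wrist_force: [7.8, 4.4, -1.1]
grip_width: 0.108
gripper_force: 25.0
```

step_arm(
  plan=[
    [0,0,0,0,0,0],
    [0,0,0,0,0,0],
    [0,0,0,0,0,0],
    [0,0,0,0,0,0],
    [0,0,-0.6,0,0,0],
    [0,0,-0.8,0,0,0],
    [0,0,-0.8,0,0,0],
    [0,0,-0.8,0,0,0],
  ],
  jaw=0.36,
)

```text
time_s: 10.15
tool_pos: [0.4473, 0.1004, 0.2208]
ee_rot: [-2.151, -2.29, 0.0]
wrist_force: [0.8, -0.6, -0.7]
grip_width: 0.36
gripper_force: 0.0
```

```bash
python3 -c "
from h import *
rel([.57,.055,.12])
g=snap('wrist','w2');snap('top','t2')"
```

```text
tcp [0.4473 0.1004 0.2208] F [ 0.8 -0.6 -0.7] grip 0.36 0.0 t 10.15 q [ 0.22  0.08  1.97 -0.    1.09  0.16]
shift [-1.06   2.394  2.016] z-axis [-0. -0. -1.] y head 3.58
```

View pics/w2.png

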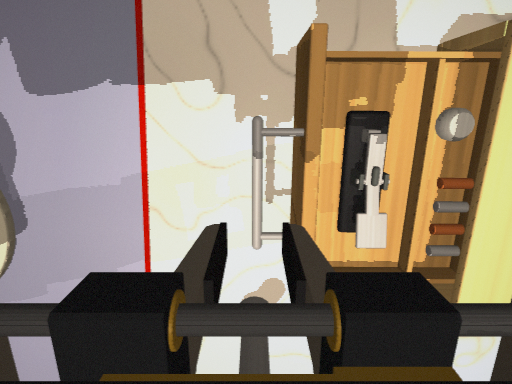

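View pics/t2.png

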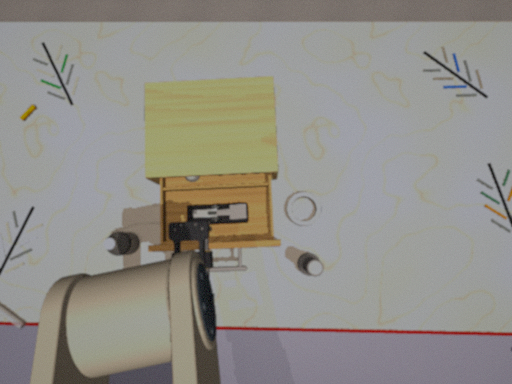

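The wrist view shows the tray out, with the black stand at (365,170) and the paddle plate at about (371,231). The jaw is up-image at (375,140). The top view shows the bystanders where they were.

```bash
python3 -c "
from h import *
g=np.load('pics/w2.npz');W=world(g)
P=W[220:244,360:383].reshape(-1,3);P=P[P[:,2]>.06];print('paddle',len(P),np.median(P,0))
m=W[...,2]>.058
m[:200]=0;m[255:]=0;m[:,:345]=0;m[:,395:]=0
v,u=np.where(m);Q=W[m];Q=Q[v>=216];print(len(Q),Q.min(0),Q.max(0),Q.mean(0))
c=np.linalg.lstsq(np.c_[P[:,:2],np.ones(len(P))],P[:,2],rcond=None)[0];print(c)
for (a,b) in [(216,360),(216,384),(245,360),(245,383),(231,371),(138,375)]:print(a,b,W[a,b])
B=W[130:230,245:272].reshape(-1,3);B=B[(B[:,2]>.085)&(B[:,2]<.1)];print('bar',np.median(B,0),np.polyfit(B[:,1],B[:,0],1))
y=np.radians(3.3);R2=np.array([[np.cos(y),-np.sin(y)],[np.sin(y),np.cos(y)]])
h=np.array([.4498,.0995]);print('nominal paddle',h+R2@[.128,-.053])
rel(np.median(P,0))
"
```

```text
paddle 552 [0.58110587 0.05095792 0.07690472]
994 [0.44357458 0.03165875 0.06991913] [0.59950372 0.17621698 0.39105725] [0.58011474 0.05183706 0.07900448]
[-1.12403771  0.7680715   0.69130521]
216 360 [0.56751385 0.06700846 0.07306676]
216 384 [0.5937053  0.06890156 0.07369876]
245 360 [0.56976449 0.03586212 0.08105082]
245 383 [0.59526898 0.03742427 0.0809326 ]
231 371 [0.5809276  0.05160227 0.07697601]
138 375 [0.57154868 0.15229364 0.06797856]
bar [0.45081707 0.10898643 0.09166877] [-0.03862915  0.4550449 ]
nominal paddle [0.58063865 0.05395608]
tcp [0.4499 0.101  0.2235] F [-0.2  0.1  0.6] grip 0.359 0.0 t 10.25 q [0.22 0.08 1.96 0.   1.09 0.16]
shift [-1.166  2.537  2.947] z-axis [ 0.006  0.001 -1.   ] y head 3.58
```

step_arm(
  plan=[
    [-0.15,0.3,0,0,0,0],
    [-0.2,0.45,0,0,0,0],
    [-0.2,0.45,0,0,0,0],
    [-0.2,0.45,0,0,0,0],
    [-0.2,0.45,0,0,0,0],
    [-0.2,0.45,0,0,0,0],
    [0,0,0.5,0,0,0],
    [0,0,0.5,0,0,0],
  ],
  jaw=0,
)

```text
time_s: 11.25
tool_pos: [0.5786, 0.0502, 0.1668]
ee_rot: [-2.151, -2.288, 0.003]
wrist_force: [0.3, 0.4, 0.7]
grip_width: 0.009
gripper_force: 0.0
```

step_arm(
  plan=[
    [0,0,0.6,0,0,0],
    [0,0,0.4,0,0,0],
    [0,0,0.3,0,0,0],
    [0,0,0,0,0,0],
    [0,0,0,0,0,0],
    [0,0,0,0,0,0],
    [0,0,0,0,0,0],
    [0,0,0,0,0,0],
  ],
)

```text
time_s: 12.25
tool_pos: [0.5787, 0.0511, 0.105]
ee_rot: [2.15, 2.289, 0.001]
wrist_force: [0.2, 0.4, 0.6]
grip_width: 0.003
gripper_force: 0.0
```

```bash
python3 -c "
from h import *
rel([.581,.052,.065])"
```

```text
tcp [0.5787 0.0511 0.105 ] F [0.2 0.4 0.6] grip 0.003 0.0 t 12.25 q [ 0.09  0.41  1.82 -0.    0.91  0.02]
shift [0.014 0.046 0.801] z-axis [ 0.001  0.    -1.   ] y head 3.59
```

step_arm(
  plan=[
    [0,0.04,0.2,0,0,0],
    [0,0,0.15,0,0,0],
    [0,0,0.1,0,0,0],
    [0,0,0.1,0,0,0],
    [0,0,0.1,0,0,0],
    [0,0,0.08,0,0,0],
    [0,0,0.06,0,0,0],
    [0,0,0,0,0,0],
  ],
)

```text
time_s: 13.25
tool_pos: [0.5808, 0.0506, 0.0653]
ee_rot: [2.15, 2.289, -0.0]
wrist_force: [-2.0, -5.4, 7.6]
grip_width: 0.002
gripper_force: 3.7
```

step_arm(
  plan=[
    [0,0,0,0,0,0],
    [0,0,0,0,0,0],
    [0,0,0,0,0,0],
    [0,0,0,0,0,0],
    [0,0,0,0,0,0],
    [0,0,0,0,0,0],
    [0,0,0,0,0,0],
    [0,0,0,0,0,0],
  ],
)

```text
time_s: 14.25
tool_pos: [0.5808, 0.0506, 0.0655]
ee_rot: [2.15, 2.289, -0.0]
wrist_force: [-1.4, -4.7, 6.2]
grip_width: 0.01
gripper_force: 3.4
```

```bash
python3 -c "
from h import *
rel([.581,.052,.065])
g=snap('wrist','w3');W=world(g);snap('scene','s3');snap('top','t3')
y=np.radians(3.3);ax=np.array([np.cos(y),np.sin(y)]);ay=np.array([-ax[1],ax[0]])
h=np.array([.4498,.1])
for n in ['w2','w3','t3']:
  W=world(np.load(f'pics/{n}.npz'));d=W[...,:2]-h;lx=d@ax;ly=d@ay
  for a in (.010,.020,.03,.04,.044):
    m=(abs(lx-.128)<.006)&(abs(ly-a)<.003)&(W[...,2]>.045)&(W[...,2]<.11)
    print(n,a,m.sum(),np.median(W[m][:,2]).round(4) if m.any() else None)
  m=(abs(lx-0)<.02)&(abs(ly)<.05)&(abs(W[...,2]-.09)<.006);print('bar lx',np.median(lx[m]))
"
```

```text
tcp [0.5808 0.0506 0.0655] F [-1.4 -4.7  6.2] grip 0.01 3.4 t 14.25 q [ 0.08  0.47  1.84 -0.    0.83  0.02]
shift [0.028 0.006 0.01 ] z-axis [ 0.001 -0.001 -1.   ] y head 3.59
w2 0.01 63 0.071
w2 0.02 66 0.0656
w2 0.03 58 0.0657
w2 0.04 73 0.0655
w2 0.044 69 0.0654
bar lx 0.0011720698130249683
w3 0.01 255 0.0737
w3 0.02 275 0.0704
w3 0.03 303 0.0725
w3 0.04 328 0.0745
w3 0.044 341 0.0753
bar lx 0.0058234068918001135
t3 0.01 0 None
t3 0.02 0 None
t3 0.03 0 None
t3 0.04 0 None
t3 0.044 0 None
bar lx 0.003536631216826706
```

View pics/w3.png

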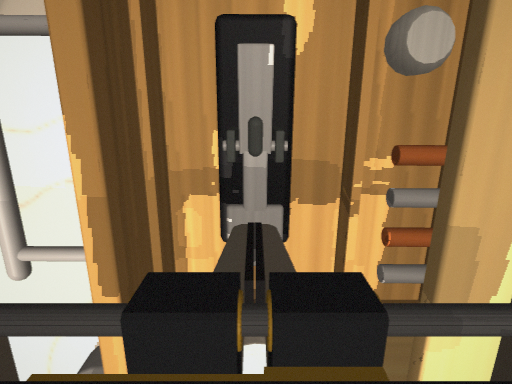

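The wrist view shows the fingers pressing the paddle at about (255,220), with the jaw raised up-image at (255,70). The jaw's slope comes out at about 0.205 rad. I'll check that the tray hasn't moved.

```bash
python3 -c "
from h import *
y=np.radians(3.3);ax=np.array([np.cos(y),np.sin(y)]);ay=np.array([-ax[1],ax[0]]);h=np.array([.4498,.1])
def f(n):
  W=world(np.load(f'pics/{n}.npz'));d=W[...,:2]-h;lx=d@ax;ly=d@ay
  m=(abs(lx)<.02)&(ly>-.06)&(ly<-.03)&(abs(W[...,2]-.09)<.008)
  p=(abs(lx-.05)<.03)&(ly>-.14)&(ly<-.07)&(abs(W[...,2]-.1)<.006)
  print(n,'bar',m.sum(),np.median(lx[m]).round(4),'panel',p.sum(),lx[p].mean().round(4),np.percentile(lx[p],[5,95]).round(4))
  for o,(c0,c1,r0,r1,z) in dict(glue=(90,150,220,262,.2),tape=(280,325,185,230,.05),torch=(280,330,240,285,.2)).items():
    P=W[r0:r1,c0:c1].reshape(-1,3);P=P[(P[:,2]>.01)&(P[:,2]<z)];print(o,P.mean(0).round(4))
f('t1');f('t2');f('t3')
"
```

```text
return _methods._mean(a, axis=axis, dtype=dtype,
  ret = ret.dtype.type(ret / rcount)
<string>:8: RuntimeWarning: Mean of empty slice.
Traceback (most recent call last):
IndexError: index -1 is out of bounds for axis 0 with size 0
```

```bash
python3 -c "
from h import *
y=np.radians(3.3);ax=np.array([np.cos(y),np.sin(y)]);ay=np.array([-ax[1],ax[0]]);h=np.array([.4498,.1])
for n in ('t2','t3'):
  W=world(np.load(f'pics/{n}.npz'));d=W[...,:2]-h;lx=d@ax;ly=d@ay
  m=(abs(lx)<.02)&(ly>-.06)&(ly<-.03)&(abs(W[...,2]-.09)<.008)
  p=(abs(lx-.05)<.03)&(ly>-.14)&(ly<-.07)&(abs(W[...,2]-.1)<.006)
  print(n,'bar',m.sum(),np.median(lx[m]).round(4),'panel',p.sum(),lx[p].mean().round(4),np.percentile(lx[p],[5,95]).round(4))
  for o,(c0,c1,r0,r1,z) in dict(glue=(90,150,220,262,.2),tape=(280,325,185,230,.05),torch=(280,330,240,285,.2)).items():
    P=W[r0:r1,c0:c1].reshape(-1,3);P=P[(P[:,2]>.01)&(P[:,2]<z)];print(o,P.mean(0).round(4))
rel([.581,.052,.065])
"
```

```text
t2 bar 97 0.0023 panel 214 0.0525 [0.0457 0.0591]
glue [0.5033 0.3151 0.079 ]
tape [ 0.5927 -0.105   0.0231]
torch [ 0.4641 -0.11    0.0947]
t3 bar 55 0.0049 panel 62 0.0526 [0.0454 0.0585]
glue [0.5033 0.3162 0.0789]
tape [ 0.5925 -0.105   0.023 ]
torch [ 0.4642 -0.1101  0.0944]
tcp [0.5808 0.0506 0.0655] F [-2.  -5.1  7.2] grip 0.004 3.4 t 14.4 q [ 0.08  0.47  1.84 -0.    0.83  0.02]
shift [0.028 0.006 0.01 ] z-axis [ 0.001 -0.001 -1.   ] y head 3.6
```

```bash
python3 -c "
from station import manip
print(manip.job_done())"
```

```text
the job is handed in; nothing more can be done
None
```

The tray is out at its stop, and the fingers are holding the paddle down with the jaw open about 10 mm (0.205 rad measured); the torch, glue bottle and tape roll have not moved, and the job is handed in.

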